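Pack up and shut the paint case

TASK

Pack up the painting corner: pull the charger out of the desk socket and put it in the narrow bay of the wooden case, and put every paint jar on the desk in the case's wide bay, any way up. When everything is in, shut the lid fully, then push the brass latch across over the lid's edge until it clicks home. Do not shove or knock over the vase, the doll or the brush cup.

Things in the scene. Friction and masses are not known exactly. Their poses are not given: they have to be found in the camera images.
- case: fixed open wooden case on the desk, 160 mm (its x) by 300 mm (its y), walls 70 mm high and 8 mm thick, floor 6 mm thick. Origin: centre of the underside; x points away from the latch side to the hinge side, z up. A divider 8 mm thick and 56 mm high (measured from the underside), centred at y = -65 mm, parts the inside into two bays
- wide_bay (a point): middle of the floor of the case's wide bay, which is 144 mm (case x) by 203 mm (case y) inside: x -72 to +72, y -61 to +142 mm in the case's frame. Its axes are the case's
- narrow_bay (a point): middle of the floor of the case's narrow bay, 144 mm (case x) by 73 mm (case y) inside: x -72 to +72, y -142 to -69 mm in the case's frame. Its axes are the case's
- latch_block (a point): middle of the top of the wooden block before the latch side of the case, which carries the latch: x -135 to -80 mm, y -25 to +25 mm in the case's frame, 76 mm high
- lid (a joint): hinged wooden lid, 160 x 300 mm, 8 mm thick, hinge along the case's +x top edge; 0 = shut, flat on the walls (its top 78 mm above the case's underside), 1.57 = upright, end stop 1.9. It starts upright or leaning back a little. A stiff friction hinge (0.22 N m) keeps it at any angle, so it must be pushed all the way down
- lid_hinge (a point): point on the hinge axis, in the middle of its length, at the lid's underside: 80 mm in x and 70 mm in z from the case's origin. The axis is the case's y
- lid_edge (a point): middle of the lid's free edge, half-way through its thickness, 160 mm from the hinge axis; moves with the lid
- latch (a joint): brass slide latch on the block, slides along the case's +x: 0 = drawn back, tongue 6 mm clear of the lid, 0.025 = home at the end stop, tongue 19 mm over the shut lid. A sprung ball resists with about 6 N from 11 to 17 mm, then it snaps on; home is 22 mm and more. The tongue passes 1.5 mm above the shut lid and jams on a lid that is not down
- latch_knob (a point): middle of the top face of the latch's upright brass knob, which is 12 mm thick (case x), 24 mm wide (case y) and stands 28 mm high; its top is 112 mm above the desk. Moves with the latch; at latch 0 it lies at x = -115 mm in the case's frame
- socket: fixed white socket block on the desk, 80 x 60 x 30 mm high, origin at the centre of the underside; the charger's foot stands in the hole in the middle of its top
- charger: white plug-in charger, 70 g: body 34 mm (x) x 28 mm (y) x 40 mm high, and below it a foot 14 mm wide and 15 mm long that starts in the socket. Origin: centre of the body's underside (30 mm above the desk when plugged in), z away from the foot. Sprung balls hold the foot; pulled straight up with about 9 N it comes out (15 mm). In the case it may lie any way up
- jar0: square glass paint jar, 38 x 38 mm and 30 mm high with a white round cap (32 mm across, 12 mm high) on top, 42 mm high in all, about 90 g; closed, so it may lie any way up. Origin: centre of the underside; z up through the cap, x and y square to the side faces. All jars are alike; there are three or four on the desk, in varying places
- jar1: square glass paint jar, 38 x 38 mm and 30 mm high with a white round cap (32 mm across, 12 mm high) on top, 42 mm high in all, about 90 g; closed, so it may lie any way up. Origin: centre of the underside; z up through the cap, x and y square to the side faces. All jars are alike; there are three or four on the desk, in varying places
- jar2: square glass paint jar, 38 x 38 mm and 30 mm high with a white round cap (32 mm across, 12 mm high) on top, 42 mm high in all, about 90 g; closed, so it may lie any way up. Origin: centre of the underside; z up through the cap, x and y square to the side faces. All jars are alike; there are three or four on the desk, in varying places
- jar3: square glass paint jar, 38 x 38 mm and 30 mm high with a white round cap (32 mm across, 12 mm high) on top, 42 mm high in all, about 90 g; closed, so it may lie any way up. Origin: centre of the underside; z up through the cap, x and y square to the side faces. All jars are alike; there are three or four on the desk, in varying places
- vase: bystander: tall brass-coloured vase, 225 mm high, 100 mm across; origin at the centre of its underside
- doll: bystander: unpainted wooden doll, 130 mm high, 82 mm across; origin at the centre of its underside
- brush_cup: bystander: blue cup, 80 mm across, with brushes, 210 mm high in all; origin at the centre of its underside
Things that resemble listed ones, but are neither listed nor needed, are in the scene too. Leave any green look-alike of the jar0 alone. Leave any green look-alike of the charger alone.

How it is judged:
By the outcome, as a careful person would: the job done as asked, in the order asked, and still so for the second after the job is handed in, with the robot touching nothing.
Of jar0, jar1, jar2, jar3 only 3 to 4 are there at a start; the rules pass over those that are not, and their reading is None.
At some moment in a run one of jar0, jar1, jar2, jar3 may be knocked a few centimetres aside while the robot is not near it.
Once in a run the grip may slacken for a moment while it holds something.
It also fails if it takes over 210 s, if anything falls off the work surface, if the arm or the gripper's body presses on something with over 40 N, if the wrist force passes 120 N, or if a joint passes its speed limit or range.

ROBOT

A 7-joint arm with a two-finger parallel gripper is mounted at the origin on the work surface. World frame = base frame: x ahead of the robot, y to its left, z up, the work surface at z = 0. Lengths are in m, angles in rad, forces in N, time in s.
With the tool pointing down it reaches from about 0.4 to 0.925 m from the base axis. Payload 5.6 kg.
Tool frame: the origin (TCP) lies midway between the tips of the shut fingers; the grasp point (between the pads) lies 19 mm behind it; z points along the fingers, y is the direction in which the jaws open and shut (so a half turn about z gives the same grasp; the last joint's range is limited). The gripper opens to 85 mm and grips with 20 to 120 N. Pads are 22 mm wide; open, the fingers measure 114 mm over their backs; the gripper's body (76 mm by 85 mm) begins 54 mm behind the grasp point. The pads swing forward as they close: fully open they stand 13 mm farther back than shut.
Start: joints at [-1.206, 0.468, -0.012, 1.603, 0.006, 1.071, -0.056], TCP at [0.258, 0.597, 0.231] pointing down, gripper open.
Joint ranges: [-2.53, 2.53], [-0.31, 2.02], [-1.57, 1.55], [0.28, 2.44], [-1.29, 4.43], [0.15, 1.84], [-2.92, 2.92]. Speed limits (rad/s): [2.57, 2.57, 3.14, 3.14, 3.14, 3.14, 3.14].

INTERFACE

Orientations are given as a unit quaternion [x, y, z, w].
In Python, from station import manip gives the robot as it stands. Calls block until the motion is done:
- manip.movep(position, orientation): joint-space move of the TCP to a pose.
- manip.move_straight(position, rotation=None, rate=0.15): straight line of the TCP; rotation=None keeps the orientation; rate is the mean speed in m/s.
- manip.set_joints(angles): joint-space move.
- manip.release() and manip.gripper_close(grip_force=None): open the fingers fully, or close them until they stop; grip_force is the grip in N (None keeps the last).
- manip.dwell(seconds).
- manip.ik(position, orientation): joint angles nearest the present ones, or None.
- manip.observe(): the state.
- manip.get_image(name): name is "side" or "top"; returns (picture, depth): 480x640x3 uint8, blue, green, red; 480x640 float32, m along the optical axis (not along the pixel's ray), 0 where there is no reading.
- manip.get_calibration(name): a dict with "fx", "fy", "cx", "cy" (pixels), "xyz" and "attitude" of the camera in the world. Camera axes: x right, y up, looking along -z (the intrinsics and any distortion apply to the point x, -y, -z); pixel columns grow to the right and rows downward; lengths in m; the calibration is good to about 2 mm. A picture is of the moment at which its call begins. get_calibration takes no time and is no camera call.
A pose or a line that the arm cannot do raises manip.Unreachable and nothing moves.
- manip.job_done(): hands the job in, once; it reports no verdict.
The state is a dict: "time_s": time; "qpos": joint angles; "qd": joint speeds; "joint_efforts": joint torques, N m; "tcp_pos": TCP position; "ee_rot": TCP orientation; "ft_force": force on the tool from outside, world axes, zero at the start; "ft_torque": the same for the moment, N m; "width": opening from 0.0 (shut) to 1.0 (fully open).
Only numpy, scipy, OpenCV 4.12 (cv2) and the standard library are available. Lean on these libraries where they do the work, as an engineer would, in place of code of your own. Each camera call takes 0.05 s, during which the arm holds its last target.

## Working session

There is one attempt and no reset: what is moved stays moved. The work goes in short steps, each a Python script; the robot and the scene stay as the last script left them, time stands still between calls to the robot, and variables do not carry over. Pictures are saved under pics/ and viewed, and the job is handed in when it is done.

```bash
ls; mkdir -p pics
python3 - <<'E'
from station import manip
import cv2,numpy as np
for n in("top","side"):
    p,d=manip.get_image(n); cv2.imwrite(f"pics/{n}0.png",p); np.save(f"pics/{n}0.npy",d); print(n,manip.get_calibration(n))
s=manip.observe(); print(s)
E
```

```text
pics
top {'fx': 494.1603445694948, 'fy': 494.1603445694948, 'cx': 311.5994627177075, 'cy': 242.3979007549562, 'xyz': array([0.42311298, 0.0508462 , 1.169311  ]), 'attitude': array([-0.02296871,  0.02870687,  0.71661817, -0.69649605])}
side {'fx': 575.6704386273904, 'fy': 575.6704386273904, 'cx': 328.6274640448592, 'cy': 238.7497681389095, 'xyz': array([ 0.04210798, -0.73838951,  1.06168541]), 'attitude': array([ 0.36094892, -0.09937923, -0.26473604,  0.88868131])}
{'time_s': 0.1, 'qpos': array([-1.20600764,  0.46834513, -0.01161476,  1.60355325,  0.00600601,
        1.07135918, -0.05630922]), 'qd': array([ 0.00124816, -0.00094506, -0.00131831, -0.00080199, -0.00098954,
       -0.00080723,  0.00055135]), 'joint_efforts': array([ 5.73987381e-04, -5.33525062e+01,  2.11487501e-02, -2.51968396e+01,
        1.14377975e-02,  4.30590415e-03,  3.82852534e-05]), 'tcp_pos': array([0.25763237, 0.59621292, 0.23038823]), 'ee_rot': array([ 2.02513851e-01,  9.79279059e-01, -8.08064144e-04, -1.07641095e-04]), 'ft_force': array([-1.00479874,  0.2444435 ,  0.66067777]), 'ft_torque': array([-0.02137524, -0.0355984 ,  0.02886153]), 'width': 0.9957743880056109}
```

View pics/top0.png

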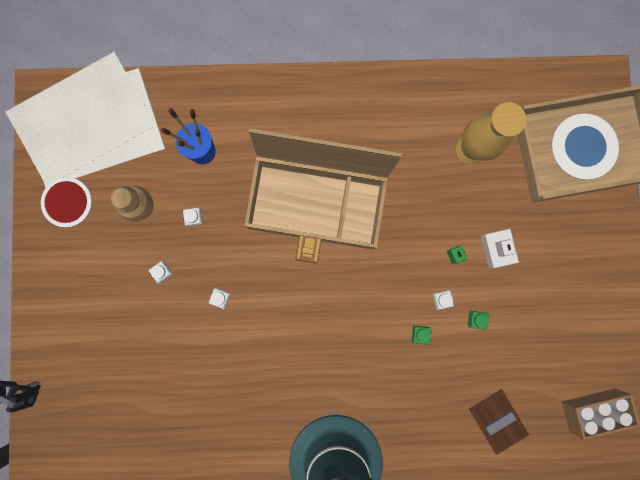

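View pics/side0.png

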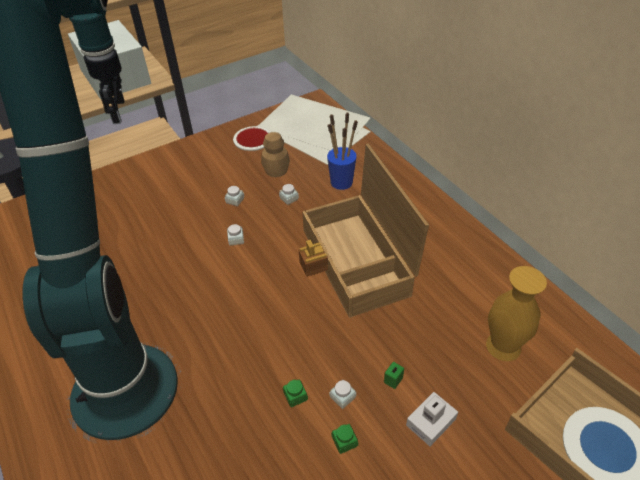

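The top view shows four white jars at about (192,217), (160,272), (219,298) and (443,300). The charger sits in its socket at (506,248), the case is centred near (315,200), and the latch is at (308,248). I'll enlarge these areas to measure them.

```bash
cat > h.py <<'E'
from station import manip
import cv2,numpy as np
from scipy.spatial.transform import Rotation as R
def px2w(n,u,v,z=None,depth=None):
    c=manip.get_calibration(n); r=R.from_quat(c["attitude"]).as_matrix()
    u=np.asarray(u,float);v=np.asarray(v,float)
    ray=np.stack([(u-c["cx"])/c["fx"],-(v-c["cy"])/c["fy"],-np.ones_like(u)],-1)@r.T
    t=depth if z is None else (z-c["xyz"][2])/ray[...,2]
    return c["xyz"]+ray*np.asarray(t)[...,None]
def w2px(n,p):
    c=manip.get_calibration(n); r=R.from_quat(c["attitude"]).as_matrix()
    q=(np.asarray(p)-c["xyz"])@r
    return np.stack([c["cx"]+c["fx"]*q[...,0]/-q[...,2],c["cy"]-c["fy"]*q[...,1]/-q[...,2]],-1)
def cloud(n,d):
    v,u=np.mgrid[:480,:640]; return px2w(n,u,v,depth=d)
def crop(p,x0,y0,w,h,s,f):
    cv2.imwrite(f,cv2.resize(p[y0:y0+h,x0:x0+w],None,fx=s,fy=s,interpolation=cv2.INTER_CUBIC))
E
python3 - <<'E'
from h import *
p=cv2.imread("pics/top0.png")
crop(p,235,120,175,150,4.5,"pics/c_case.png")
crop(p,140,195,100,115,5,"pics/c_left.png")
crop(p,400,220,130,130,4.5,"pics/c_right.png")
d=np.load("pics/top0.npy"); P=cloud("top",d)
for n,(u,v) in dict(table=(350,350),table2=(100,330),capA=(192,215),capB=(159,271),capC=(219,297),capD=(444,299),chg=(507,247),sock=(490,235),knob=(310,242),g=(455,252)).items(): print(n,P[v,u].round(4))
E
```

```text
table [ 0.2534 -0.0427 -0.0046]
table2 [ 0.3174  0.5406 -0.0014]
capA [0.5757 0.3119 0.0461]
capB [0.4501 0.3884 0.0444]
capC [0.3875 0.2534 0.0441]
capD [ 0.3679 -0.2576  0.0382]
chg [ 0.4808 -0.3954  0.0705]
sock [ 0.5121 -0.3747  0.0278]
knob [0.5034 0.0444 0.0849]
g [ 0.4737 -0.2833  0.0543]
```

View pics/c_case.png

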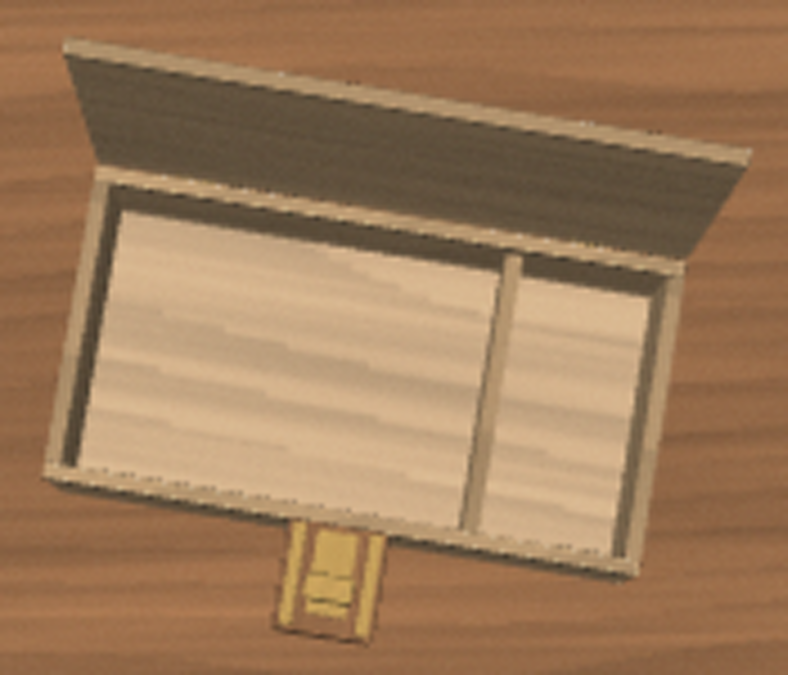

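View pics/c_left.png

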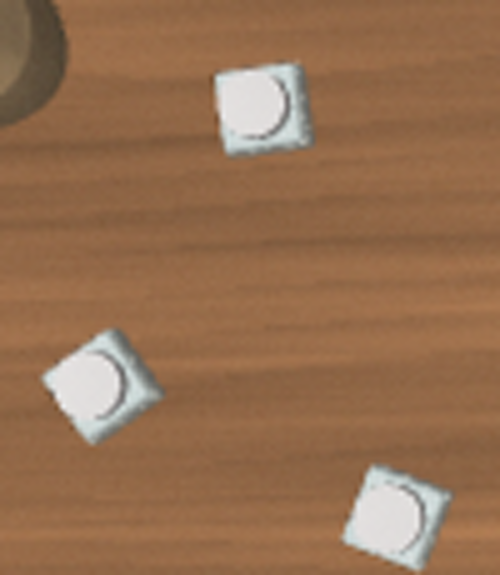

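View pics/c_right.png

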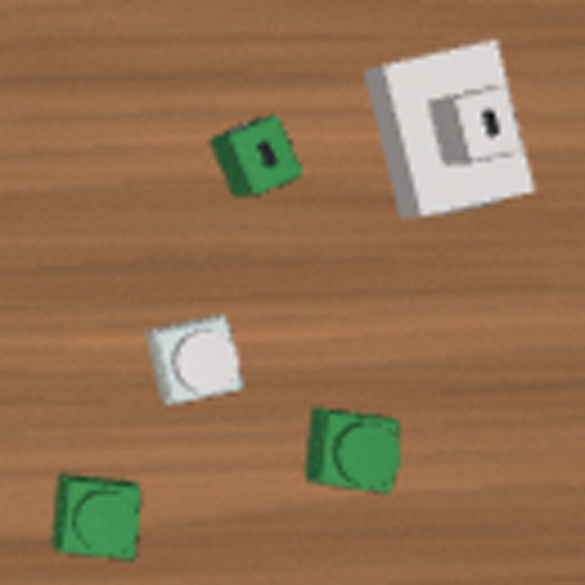

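```bash
cat > m.py <<'E'
from h import *
def cr(pts,x0,y0,s): a=(np.array(pts,float)+.5)/s-.5+[x0,y0]; return a
def W(pts,x0,y0,s,z): a=cr(pts,x0,y0,s); return px2w("top",a[:,0],a[:,1],z=z)
def ang(v): return np.degrees(np.arctan2(v[1],v[0]))
if __name__=="__main__":
    c=W([(98,170),(685,270),(635,575),(45,478)],235,120,4.5,.07)
    print("case c",c.mean(0),"sizes",[np.linalg.norm(c[i]-c[(i+1)%4]).round(4) for i in range(4)],
     "ang",ang(c[0]-c[3]),ang(c[1]-c[2]),ang(c[0]-c[1])-90,ang(c[3]-c[2])-90)
    lt=W([(65,45),(750,155)],235,120,4.5,.23); print("lid top",lt)
    for n,cap,e,o in [("A",(252,103),[(213,73),(300,62)],(140,195,5)),("B",(88,382),[(42,378),(115,328)],(140,195,5)),("C",(388,519),[(375,465),(450,493)],(140,195,5)),("D",(206,362),[(150,328),(225,316)],(400,220,4.5))]:
        q=W([cap],*o,.042)[0]; E=W(e,*o,.03); print(n,q.round(4),"ang",ang(E[0]-E[1])%90,np.linalg.norm(E[0]-E[1]))
    s=W([(383,67),(497,40),(535,190),(418,215)],400,220,4.5,.03)
    print("sock",s.mean(0),[np.linalg.norm(s[i]-s[(i+1)%4]).round(4) for i in range(4)],ang(s[0]-s[3]),ang(s[1]-s[2]))
    t=W([(457,97),(503,88),(515,152),(467,162)],400,220,4.5,.07)
    print("chg",t.mean(0),[np.linalg.norm(t[i]-t[(i+1)%4]).round(4) for i in range(4)],ang(t[0]-t[3]),ang(t[1]-t[2]))
    k=W([(305,573),(353,573),(353,603),(305,610)],235,120,4.5,.112);print("knob?",k)
E
python3 m.py
```

```text
case c [0.59323442 0.02858685 0.07      ] sizes [np.float64(0.2985), np.float64(0.1554), np.float64(0.2966), np.float64(0.1573)] ang -10.798694829500233 -11.475796073585727 -11.357480139072422 -10.981353615929407
lid top [[ 0.7141246   0.15701756  0.23      ]
 [ 0.65811482 -0.13604876  0.23      ]]
A [0.5759 0.3174 0.042 ] ang 5.7012283079249215 0.04053288217115811
B [0.4503 0.3932 0.042 ] ang 33.23755854201515 0.04017887874560341
C [0.3844 0.2579 0.042 ] ang 68.0240680014573 0.03680672789495576
D [ 0.3656 -0.2596  0.042 ] ang 7.349739054438118 0.038992794483907155
sock [ 0.48095942 -0.39877621  0.03      ] [np.float64(0.061), np.float64(0.0793), np.float64(0.062), np.float64(0.0779)] 10.241267186965025 10.94876419670302
chg [ 0.48008412 -0.39664989  0.07      ] [np.float64(0.0235), np.float64(0.0323), np.float64(0.0245), np.float64(0.0326)] 5.518139869135857 7.32130475100616
knob? [[0.491197   0.06116512 0.112     ]
 [0.49055034 0.03830728 0.112     ]
 [0.47624836 0.03872146 0.112     ]
 [0.47356387 0.06164791 0.112     ]]
```

```bash
cat > scene.py <<'E'
from h import *
CASE=(0.5935,0.0285,-11.2)
def cf(x,y,z=0):
    a=np.radians(CASE[2]);c,s=np.cos(a),np.sin(a); return np.array([CASE[0]+c*x-s*y,CASE[1]+s*x+c*y,z])
def ov(n,img,x0,y0,w,h,s,f,boxes):
    im=cv2.resize(img[y0:y0+h,x0:x0+w],None,fx=s,fy=s,interpolation=cv2.INTER_CUBIC)
    for (cx,cy,a,lx,ly,z0,z1) in boxes:
        a=np.radians(a);r=np.array([[np.cos(a),-np.sin(a)],[np.sin(a),np.cos(a)]])
        q=np.array([(-1,-1),(1,-1),(1,1),(-1,1)])*[lx/2,ly/2]@r.T+[cx,cy]
        for z,col in((z0,(255,0,0)),(z1,(0,0,255))):
            p=(w2px(n,np.c_[q,np.full(4,z)])-[x0,y0]+.5)*s
            cv2.polylines(im,[p.round().astype(int)],True,col,1)
    cv2.imwrite(f,im)
J=dict(A=(.5759,.3174,5.7),B=(.4503,.3932,33.2),C=(.3844,.2579,68),D=(.3656,-.2596,8.5))
E
python3 - <<'E'
from scene import *
b=[(CASE[0],CASE[1],CASE[2],.16,.30,0,.07)]
k=cf(-115,0) 
k=cf(-.115,0); b.append((k[0],k[1],CASE[2],.012,.024,.084,.112))
k=cf(-.1075,0); b.append((k[0],k[1],CASE[2],.055,.05,0.0,.076))
b+=[(*v,.038,.038,0,.03) for v in J.values()]
b+=[(.4805,-.3985,10.6,.08,.06,0,.03),(.4805,-.3975,10.6,.034,.028,.03,.07)]
t=cv2.imread("pics/top0.png");s=cv2.imread("pics/side0.png")
ov("top",t,235,120,175,150,4,"pics/o1.png",b)
ov("top",t,140,195,100,115,5,"pics/o2.png",b)
ov("top",t,400,220,130,130,4,"pics/o3.png",b)
ov("side",s,210,130,220,200,3.5,"pics/o4.png",b)
ov("side",s,270,340,200,120,4,"pics/o5.png",b)
a=[cv2.imread(f"pics/o{i}.png") for i in(2,3)]
h=575; a[1]=cv2.copyMakeBorder(a[1],0,h-a[1].shape[0],0,0,0); a=np.hstack(a); cv2.imwrite("pics/o23.png",a[:, :800] if a.shape[1]<=800 else cv2.resize(a,(800,int(h*800/a.shape[1]))))
E
```

```text
(no output)
```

View pics/o1.png

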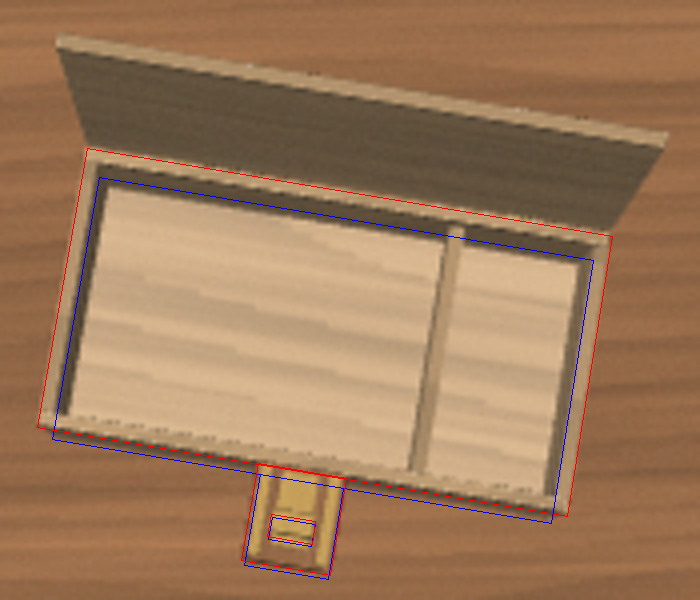

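View pics/o23.png

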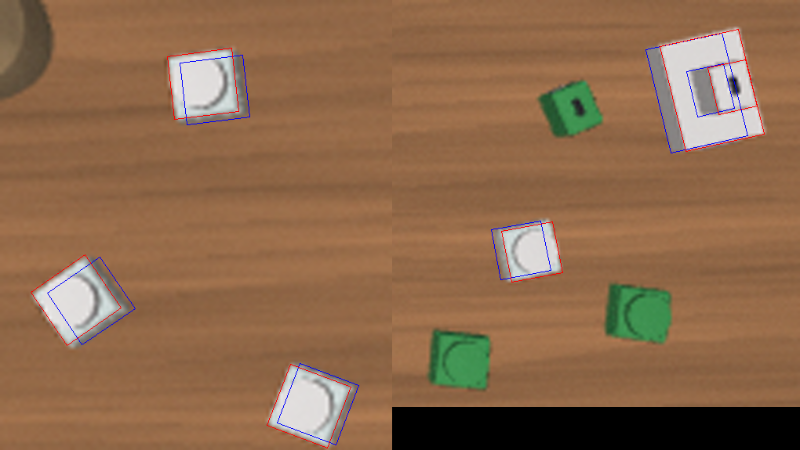

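View pics/o4.png

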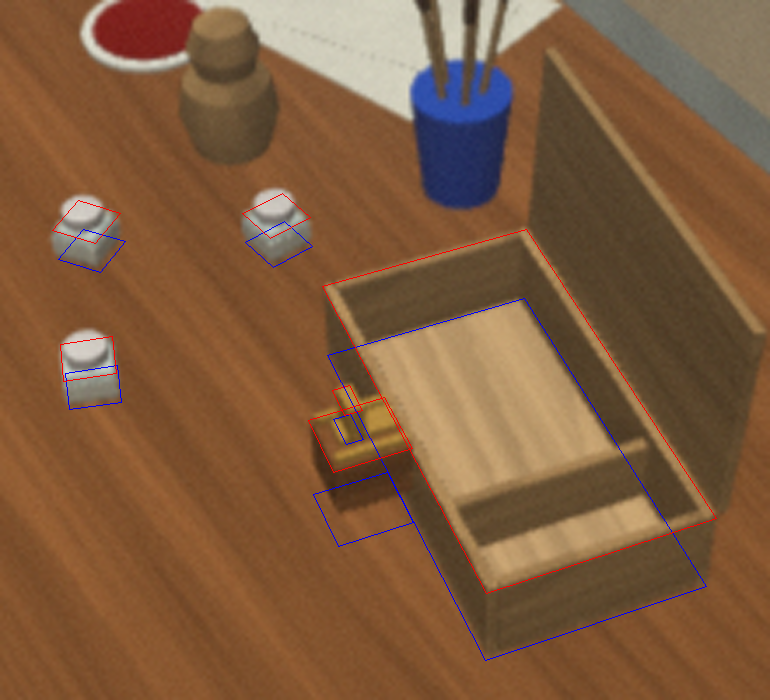

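View pics/o5.png

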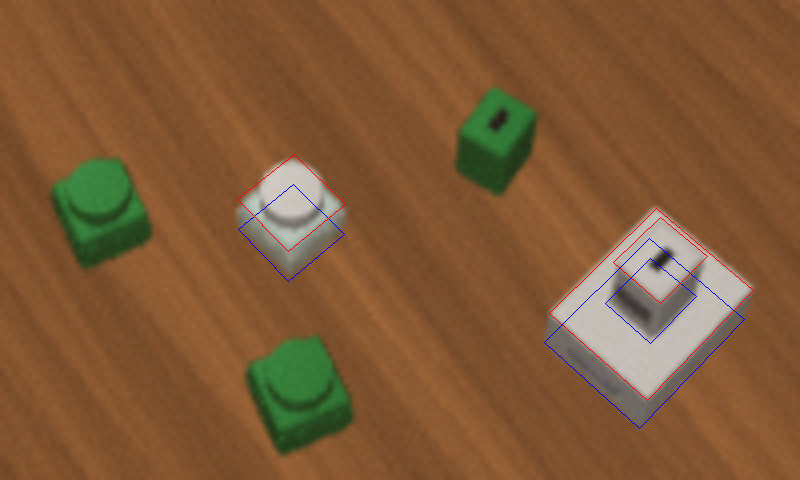

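The overlays match in both views to about 2 mm: the case, block, jars and charger all line up. I'll take the charger first.

```bash
cat >> scene.py <<'E'
def q(phi):
    # tool down, jaw axis at phi deg; choose of the two equal turns the one near last joint 0
    t=np.radians(phi+90)/2; return np.array([np.cos(t),np.sin(t),0,0])
def best(p,phi):
    o=[]
    for k in(0,180):
        j=manip.ik(p,q(phi+k))
        if j is not None:o.append((abs(j[6]),k))
    return q(phi+min(o)[1])
def st(m=""):
    s=manip.observe(); print(m,"t%.1f"%s["time_s"],"p",s["tcp_pos"].round(4),"f",s["ft_force"].round(1),"w%.3f"%s["width"]); return s
def pick(x,y,phi,z,force=40,lift=.2):
    o=best([x,y,.2],phi); manip.movep([x,y,.16],o); manip.move_straight([x,y,z],rate=.15)
    st("at"); manip.gripper_close(force); st("grip")
def snap(tag):
    r=[]
    for n in("top","side"):
        p,d=manip.get_image(n); cv2.imwrite(f"pics/{n}_{tag}.png",p); np.save(f"pics/{n}_{tag}.npy",d); r.append((p,d))
    return r
E
python3 - <<'E'
from scene import *
x,y=.4805,-.3975
st()
o=best([x,y,.2],8.5); manip.movep([x,y,.2],o); st("above")
snap("c1")
E
```

```text
t0.1 p [0.2576 0.5962 0.2304] f [-1.   0.2  0.7] w0.996
above t3.6 p [ 0.4812 -0.3968  0.1999] f [ 0.5  0.3 -0.6] w1.005
```

```bash
python3 -c "
from h import *
p=cv2.imread('pics/side_c1.png'); crop(p,330,270,200,150,4,'pics/c1s.png')"
```

```text
(no output)
```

View pics/c1s.png

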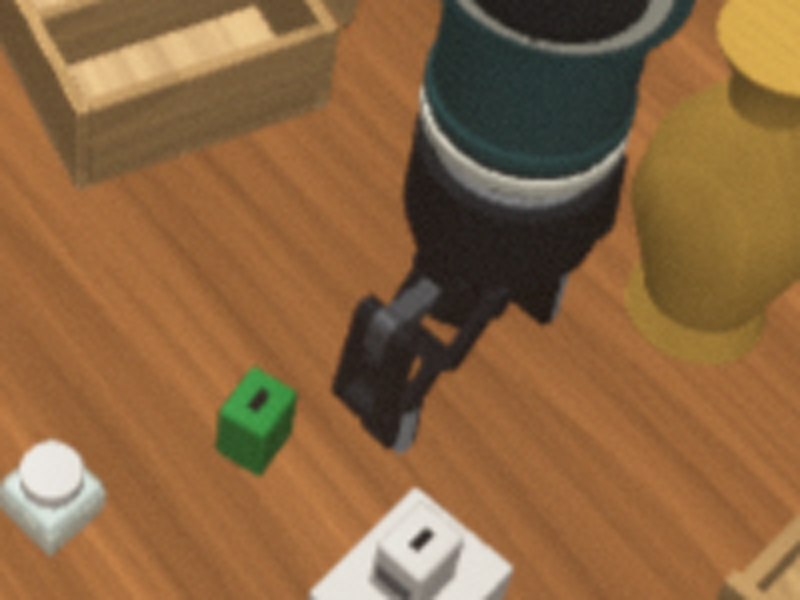

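View pics/top_c1.png

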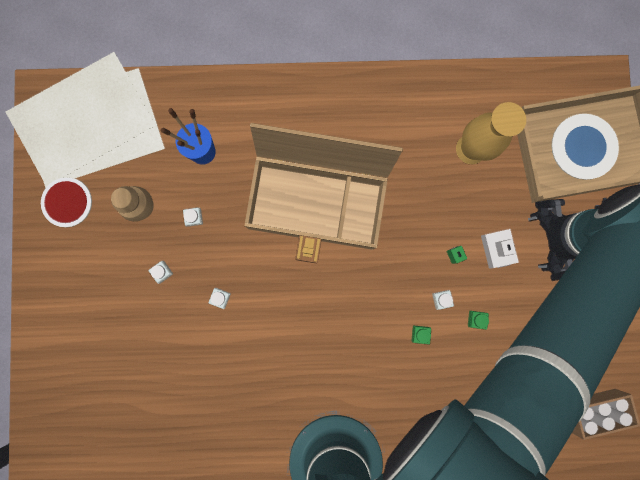

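Run:
```python
from scene import *
x,y=.4805,-.3975
manip.move_straight([x,y,.036],rate=.12); st("at"); manip.gripper_close(80); st("grip")
manip.move_straight([x,y,.06],rate=.05); st("up")
manip.move_straight([x,y,.2],rate=.15); st("up2")
snap("c2")
p=cv2.imread('pics/side_c2.png'); crop(p,330,250,200,150,4,'pics/c2s.png')
```

```text
at t5.3 p [ 0.481  -0.3979  0.0368] f [-0.1 -0.6 -0.9] w0.996
grip t5.8 p [ 0.4808 -0.3978  0.0365] f [ 0.  -0.3  3.9] w0.388
up t6.4 p [ 0.4807 -0.3976  0.0605] f [-0.2 -0.4 -0.9] w0.384
up2 t7.5 p [ 0.4801 -0.3969  0.199 ] f [-0.5  0.2 -1.4] w0.384
```

View pics/c2s.png

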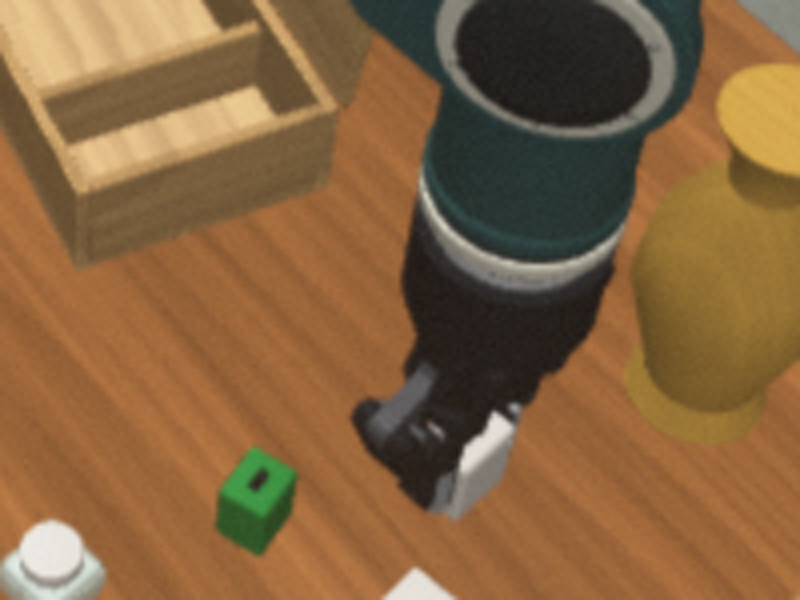

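```bash
cat >> scene.py <<'E'
def place(cx,cy,z):
    p=cf(cx,cy); o=best([p[0],p[1],.2],CASE[2])
    manip.movep([p[0],p[1],.2],o); s=st("over"); 
    manip.move_straight([p[0],p[1],z],rate=.12); st("low"); manip.release(); st("open"); manip.move_straight([p[0],p[1],.2],rate=.2); return s
E
python3 - <<'E'
from scene import *
place(-.002,-.1055,.029)
x,y=J["D"][:2]; o=best([x,y,.2],8.5); manip.movep([x,y,.18],o); st()
snap("c3")
p=cv2.imread('pics/side_c3.png'); crop(p,270,180,200,150,4,'pics/c3s.png')
E
```

```text
over t8.9 p [ 0.5709 -0.0762  0.2001] f [ 0.1 -0.6 -1.5] w0.385
low t10.4 p [ 0.5716 -0.0746  0.0297] f [-0.1  0.8 -0.7] w0.384
open t11.0 p [ 0.5711 -0.0746  0.029 ] f [-0.5  0.1 -0.5] w1.000
 t13.1 p [ 0.3665 -0.2592  0.1799] f [ 0.8  0.8 -0. ] w0.998
```

View pics/c3s.png

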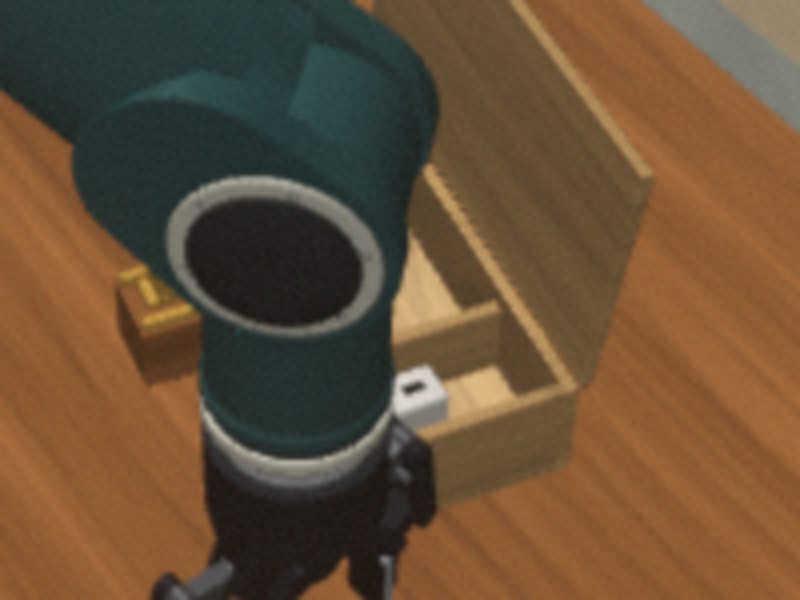

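View pics/top_c3.png

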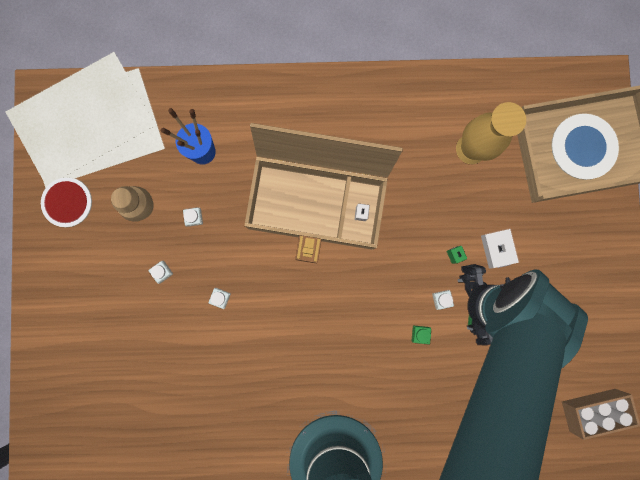

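The charger stands upright in the narrow bay at (362,212), and jar D is still at (443,300). I'll pick jar D.

Run:
```python
from scene import *
x,y=J["D"][:2]
manip.move_straight([x,y,.003],rate=.15); st("at"); manip.gripper_close(40); st("grip"); manip.move_straight([x,y,.12],rate=.2)
s=st("lift")
if s["width"]>.3:
    place(0,-.035,.012)
x,y=J["C"][:2]; o=best([x,y,.2],68-90); manip.movep([x,y,.18],o); st()
snap("c4")
p=cv2.imread('pics/side_c4.png'); crop(p,200,130,260,195,3,'pics/c4s.png')
p=cv2.imread('pics/top_c4.png'); crop(p,130,110,270,200,2.9,'pics/c4t.png')
```

```text
at t14.5 p [ 0.366  -0.2599  0.0035] f [ 0.6 -0.1 -0.3] w0.998
grip t15.0 p [ 0.3659 -0.2596  0.0035] f [-0.7  1.4  6.6] w0.437
lift t15.8 p [ 0.3653 -0.2589  0.1194] f [-0.4  0.6 -1.2] w0.438
over t17.1 p [ 0.5858 -0.0076  0.1992] f [-0.6 -0.4 -1.5] w0.435
low t18.8 p [ 0.5873 -0.0058  0.0127] f [-0.2  0.8 -1. ] w0.433
open t19.3 p [ 0.5867 -0.0058  0.012 ] f [ 0.4  0.1 -0. ] w1.001
 t21.7 p [0.3853 0.2573 0.1801] f [0.5 0.9 0. ] w1.000
```

View pics/c4s.png

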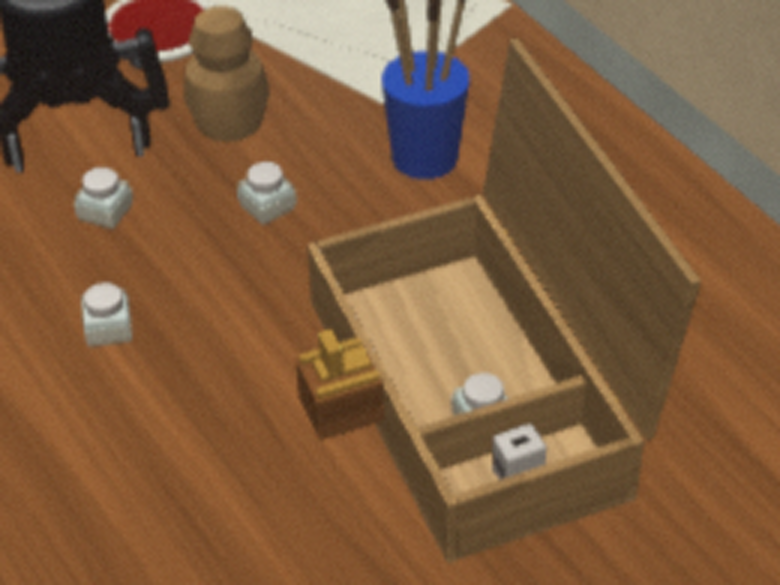

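View pics/c4t.png

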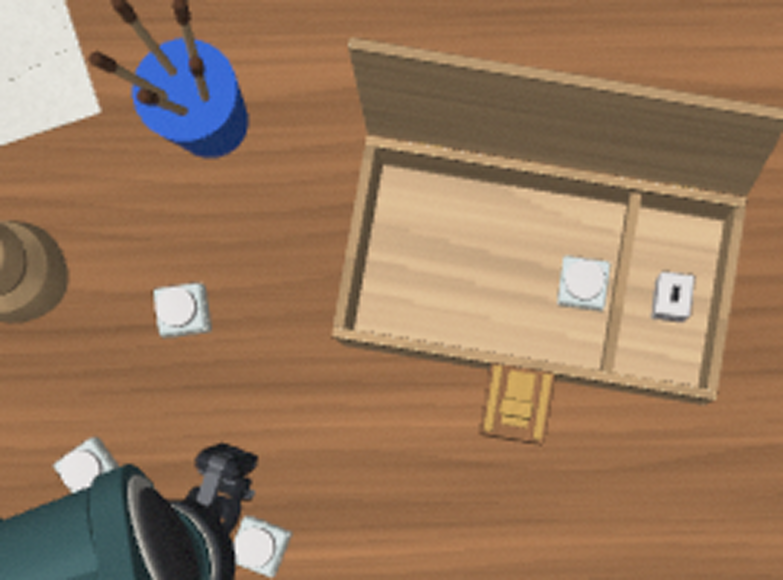

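Jar D is in at crop (585,283) and jar C is where it was. Next I'll move C, then look again at A and B.

Run:
```python
from scene import *
x,y=J["C"][:2]
manip.move_straight([x,y,.003],rate=.15); st("at"); manip.gripper_close(40); st("grip"); manip.move_straight([x,y,.12],rate=.2)
s=st("lift")
if s["width"]>.3:
    place(0,.012,.012)
x,y=J["B"][:2]; o=best([x,y,.2],33.2); manip.movep([x,y,.18],o); st()
snap("c5")
p=cv2.imread('pics/side_c5.png'); crop(p,200,130,260,195,3,'pics/c5s.png')
p=cv2.imread('pics/top_c5.png'); crop(p,130,110,270,200,2.9,'pics/c5t.png')
```

```text
at t23.1 p [0.3848 0.2581 0.0035] f [-0.7  0.2 -0.4] w0.998
grip t23.6 p [0.3844 0.2582 0.0034] f [-1.2 -0.2  5.9] w0.436
lift t24.3 p [0.3836 0.2579 0.1193] f [ 0.1 -0.7 -0.9] w0.437
over t25.5 p [0.5949 0.0419 0.1988] f [-0.2  0.9 -1. ] w0.439
low t27.2 p [0.5964 0.0404 0.0127] f [-0.1  0.5 -0.5] w0.438
open t27.8 p [0.5958 0.0403 0.012 ] f [-0.8 -0.7 -0.8] w1.005
 t30.3 p [0.4517 0.3915 0.1802] f [-0.1 -1.  -1. ] w1.001
```

View pics/c5s.png

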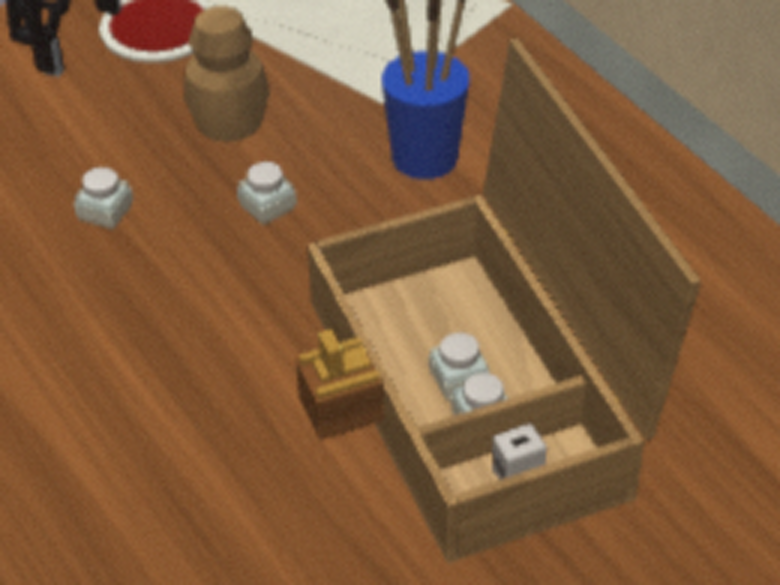

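View pics/c5t.png

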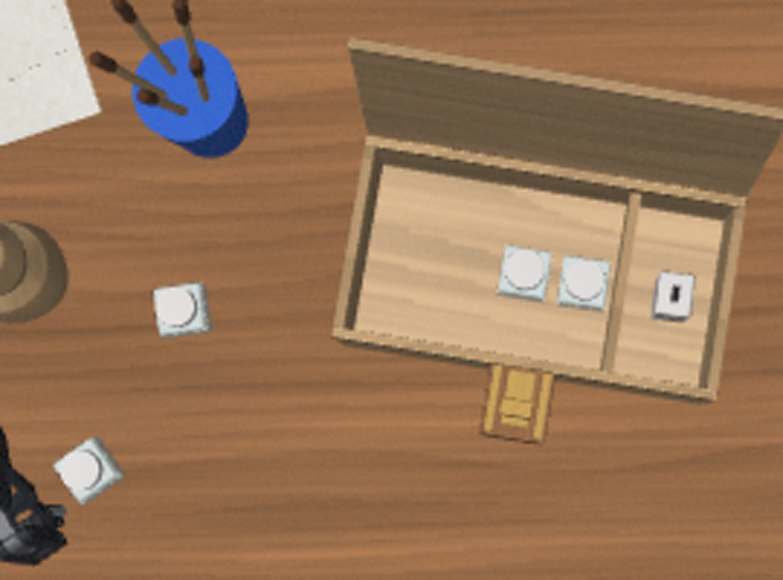

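C is in the bay, and B at crop (86,470) has not moved. I'll move B, then check A.

Run:
```python
from scene import *
x,y=J["B"][:2]
manip.move_straight([x,y,.003],rate=.15); st("at"); manip.gripper_close(40); st("grip"); manip.move_straight([x,y,.12],rate=.2)
s=st("lift")
if s["width"]>.3:
    place(0,.059,.012)
x,y=J["A"][:2]; o=best([x,y,.2],5.7); manip.movep([x,y,.2],o); st()
snap("c6")
p=cv2.imread('pics/side_c6.png'); crop(p,200,130,260,195,3,'pics/c6s.png')
p=cv2.imread('pics/top_c6.png'); crop(p,130,110,270,200,2.9,'pics/c6t.png')
```

```text
at t31.7 p [0.4509 0.3937 0.0039] f [ 1.  -0.1 -0.3] w0.999
grip t32.2 p [0.4505 0.3935 0.0035] f [-0.7  0.3  5.2] w0.435
lift t33.0 p [0.4494 0.3928 0.1189] f [-0.  -0.6 -1.6] w0.437
over t34.3 p [0.6044 0.0888 0.1992] f [-0.8 -0.4 -1.3] w0.433
low t36.0 p [0.6055 0.0865 0.0127] f [ 0.6 -0.1 -1.3] w0.434
open t36.5 p [0.605  0.0864 0.012 ] f [-0.  -0.1  0.4] w0.999
 t38.5 p [0.5768 0.3145 0.2   ] f [ 0.5 -0.8  0.1] w0.999
```

View pics/c6s.png

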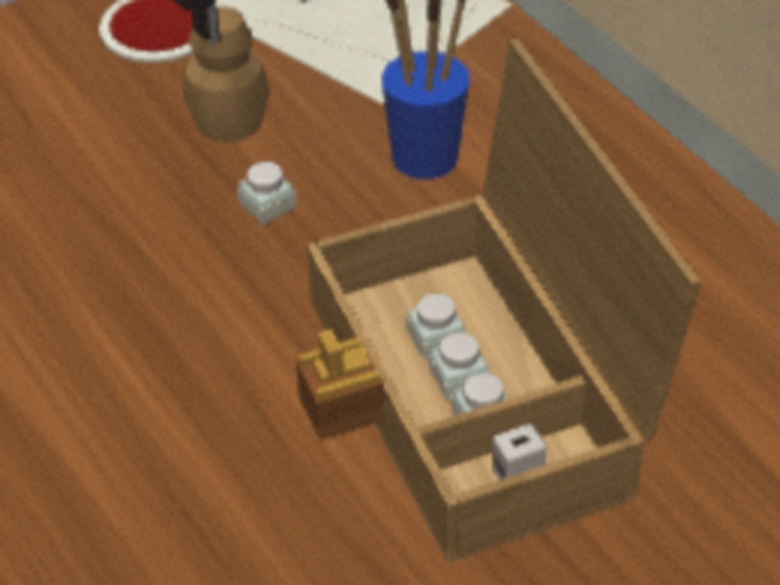

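View pics/c6t.png

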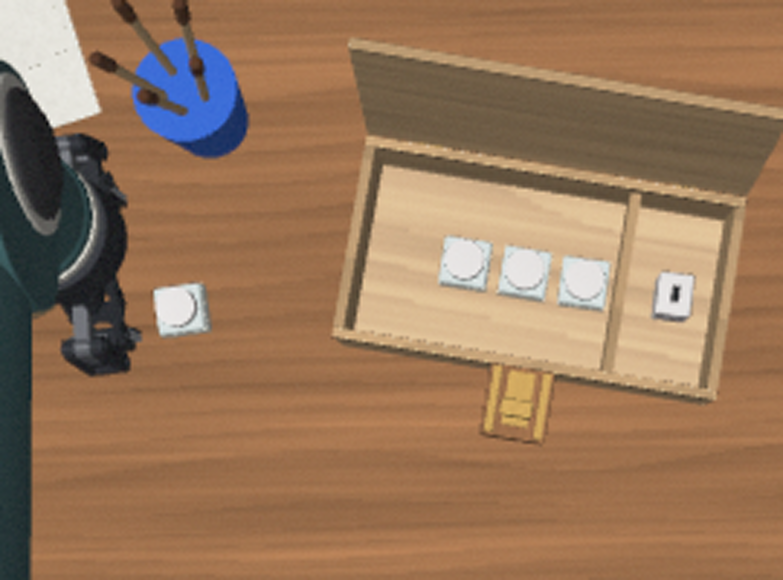

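Run:
```python
from scene import *
x,y=J["A"][:2]
manip.move_straight([x,y,.003],rate=.15); st("at"); manip.gripper_close(40); st("grip"); manip.move_straight([x,y,.2],rate=.2)
s=st("lift")
if s["width"]>.3:
    place(0,.106,.012)
manip.movep([.45,-.25,.3],best([.45,-.25,.3],CASE[2])); manip.gripper_close(40); st()
snap("c7")
p=cv2.imread('pics/side_c7.png'); crop(p,200,130,260,195,3,'pics/c7s.png')
p=cv2.imread('pics/top_c7.png'); crop(p,130,110,270,200,2.9,'pics/c7t.png')
d=np.load("pics/top_c7.npy");P=cloud("top",d)
c,s_=np.cos(np.radians(CASE[2])),np.sin(np.radians(CASE[2]))
for u,v in [(252,127),(300,134),(350,142),(398,151),(300,150),(330,155)]:
    w=P[v,u]; dx,dy=w[0]-CASE[0],w[1]-CASE[1]; print(w.round(3),"case",round(c*dx+s_*dy,4),round(-s_*dx+c*dy,4))
```

```text
at t40.1 p [0.5766 0.3177 0.004 ] f [0.1 0.3 0.2] w0.997
grip t40.6 p [0.5762 0.3176 0.0035] f [-0.3  0.2  3.2] w0.434
lift t41.8 p [0.575  0.3172 0.1986] f [ 0.5 -0.3 -0.3] w0.438
over t42.5 p [0.6139 0.1327 0.1994] f [-0.2  1.  -1.4] w0.439
low t44.2 p [0.6146 0.1327 0.0127] f [-0.4 -0.2 -1.5] w0.439
open t44.8 p [0.6141 0.1325 0.012 ] f [0.1 0.1 0.3] w1.000
 t48.2 p [ 0.45 -0.25  0.3 ] f [ 0.4  0.8 -0.1] w-0.000
[0.721 0.152 0.225] case 0.1007 0.1455
[0.703 0.059 0.231] case 0.1012 0.0508
[ 0.684 -0.037  0.233] case 0.1012 -0.0471
[ 0.665 -0.131  0.227] case 0.1011 -0.1421
[0.693 0.06  0.15 ] case 0.091 0.0504
[ 0.681 -0.002  0.148] case 0.0914 -0.0134
```

View pics/c7s.png

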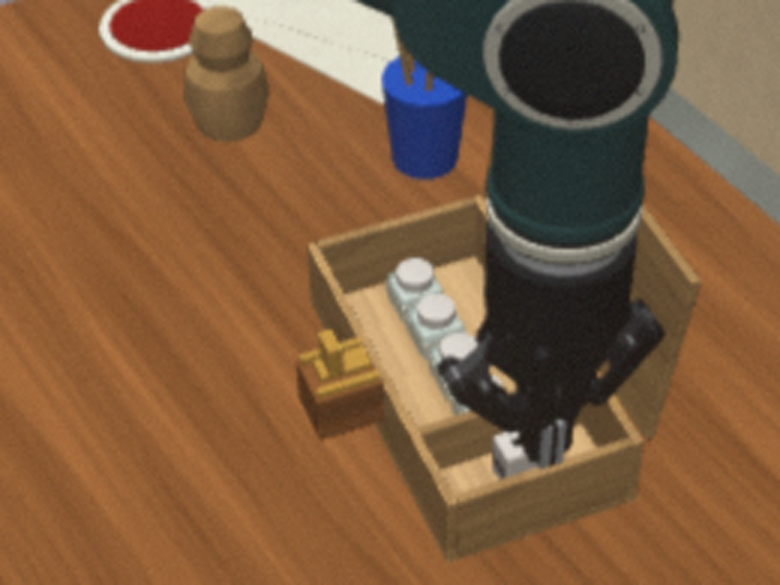

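View pics/top_c7.png

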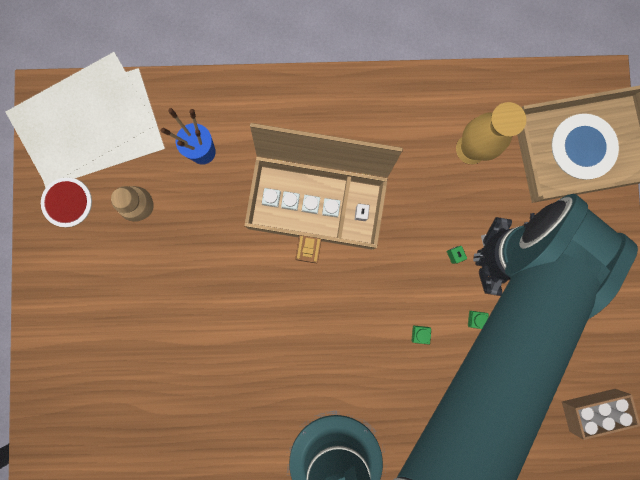

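All four jars and the charger are in, and no white jar is left on the desk. Depth readings put the lid's underside edge at case x of about 0.10, so it leans back roughly 7°. I'll push it shut from behind with closed fingers.

Run:
```python
from scene import *
phi=CASE[2]+90
s=manip.observe(); 
manip.move_straight([.45,-.25,.38],rate=.25)
p=cf(.15,0,.38)
o=best(p,phi); print([np.round(manip.ik(cf(x,0,z),o),2) for x,z in((.15,.38),(.15,.2),(-.04,.078))])
manip.movep(p,o); st("behind")
manip.move_straight(cf(.15,0,.2),rate=.2); st("low")
r=.13
for th in np.r_[1.57,np.arange(1.4,0.15,-.2),.12]:
    x=.08-r*np.cos(th)+.008*np.sin(th)+.011; z=.07+r*np.sin(th)+.008*np.cos(th)
    manip.move_straight(cf(x,0,z),rate=.12); st("th%.2f"%th)
snap("c8")
p=cv2.imread('pics/side_c8.png'); crop(p,200,130,260,195,3,'pics/c8s.png')
```

```text
[array([-0.66,  0.82,  1.3 ,  1.2 , -0.79,  1.63, -1.31]), array([-0.68,  0.96,  1.21,  1.43, -0.89,  1.36, -1.21]), array([-0.9 ,  0.8 ,  1.08,  1.99, -0.9 ,  0.93, -1.11])]
behind t50.3 p [ 0.7401 -0.0021  0.3801] f [ 0.4 -0.7 -0. ] w0.003
low t51.4 p [ 0.7413 -0.0011  0.2017] f [-0.1  0.3 -0.1] w0.001
th1.57 t52.0 p [0.6911 0.0097 0.2008] f [-0.3 -0.3 -0.3] w0.001
th1.40 t52.3 p [0.6692 0.0137 0.1995] f [ 0.3  0.2 -0.2] w0.003
th1.20 t52.6 p [0.6444 0.0186 0.1941] f [ 0.  -0.4 -0. ] w-0.001
th1.00 t53.0 p [0.621  0.0232 0.1839] f [ 0.3 -0.   0.2] w-0.000
th0.80 t53.4 p [0.6002 0.0273 0.1691] f [0.2 0.1 0.8] w0.001
th0.60 t53.8 p [0.5824 0.0308 0.1503] f [ 0.6 -1.8  1. ] w-0.004
th0.40 t54.1 p [0.5686 0.0335 0.1282] f [-1.1  0.5  0.3] w-0.000
th0.20 t54.5 p [0.5594 0.0352 0.1037] f [-0.4 -0.1 -0.1] w0.002
th0.12 t54.7 p [0.5572 0.0357 0.0936] f [ 0.  -0.2 -0.2] w-0.002
```

View pics/c8s.png

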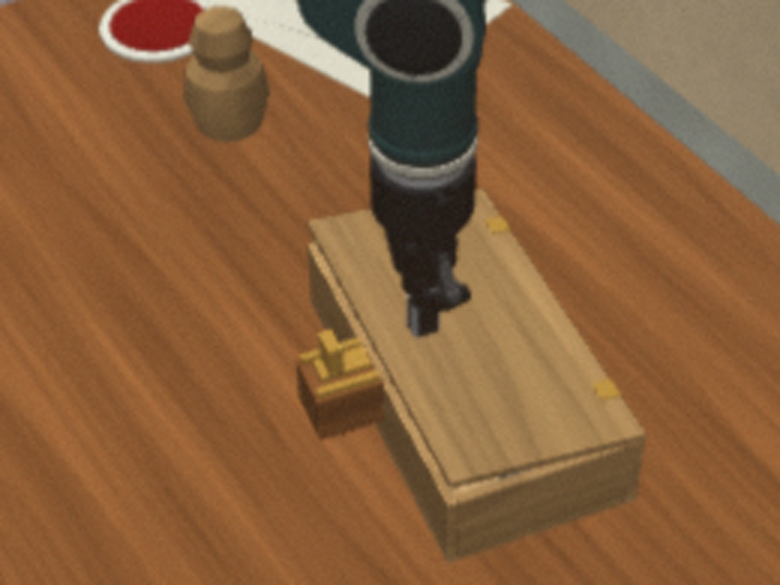

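The lid is almost down. I'll press it in small steps while watching the force.

Run:
```python
from scene import *
for z in (.086,.082,.08,.079,.078,.077,.076,.075,.074):
    manip.move_straight(cf(-.045,0,z),rate=.04); manip.dwell(.15); s=st("z%.3f"%z)
    if s["ft_force"][2]>12: break
manip.move_straight(cf(-.045,0,.16),rate=.15)
phi=CASE[2]+90
manip.move_straight(cf(-.15,0,.16),rate=.2); st()
manip.move_straight(cf(-.25,0,.20),rate=.2)
snap("c9")
p=cv2.imread('pics/side_c9.png'); crop(p,230,180,160,120,5,'pics/c9s.png')
p=cv2.imread('pics/top_c9.png'); crop(p,240,130,160,140,4.2,'pics/c9t.png')
d=np.load("pics/top_c9.npy");P=cloud("top",d)
for x in(-.07,-.04,0,.04,.07):
  u,v=w2px("top",cf(x,.08,.078)).round().astype(int); u2,v2=w2px("top",cf(x,-.1,.078)).round().astype(int)
  print(x,P[v-1:v+2,u-1:u+2,2].mean().round(4),P[v2-1:v2+2,u2-1:u2+2,2].mean().round(4))
```

```text
z0.086 t55.4 p [0.5495 0.0373 0.0861] f [0.  0.2 0.2] w0.001
z0.082 t55.8 p [0.5494 0.0372 0.082 ] f [0.1 0.2 1.1] w0.002
z0.080 t56.2 p [0.5493 0.0373 0.08  ] f [-0.2 -0.4 -0.4] w-0.001
z0.079 t56.6 p [0.5494 0.0372 0.079 ] f [ 0.1  0.4 -0.8] w-0.000
z0.078 t57.0 p [0.5495 0.0373 0.0782] f [-0.5  0.6  3. ] w-0.003
z0.077 t57.4 p [0.5495 0.0372 0.078 ] f [-3.6  0.7 11.6] w0.002
z0.076 t57.8 p [0.5495 0.0372 0.0779] f [-6.1  2.8 20. ] w0.001
 t59.2 p [0.4473 0.0579 0.16  ] f [ 0.6 -1.  -0.2] w0.000
-0.07 0.0794 0.0784
-0.04 0.0786 0.0799
0 0.0778 0.0782
0.04 0.0785 0.0787
0.07 0.0793 0.08
```

View pics/c9s.png

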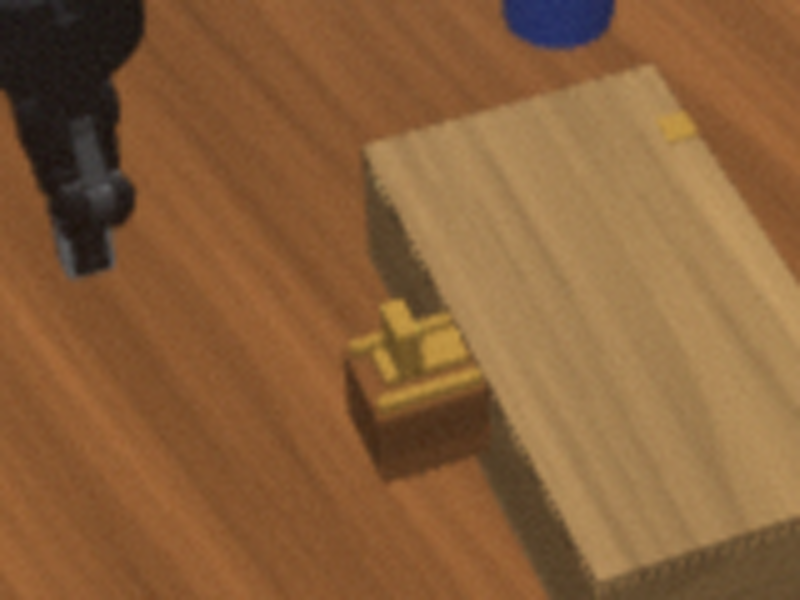

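View pics/c9t.png

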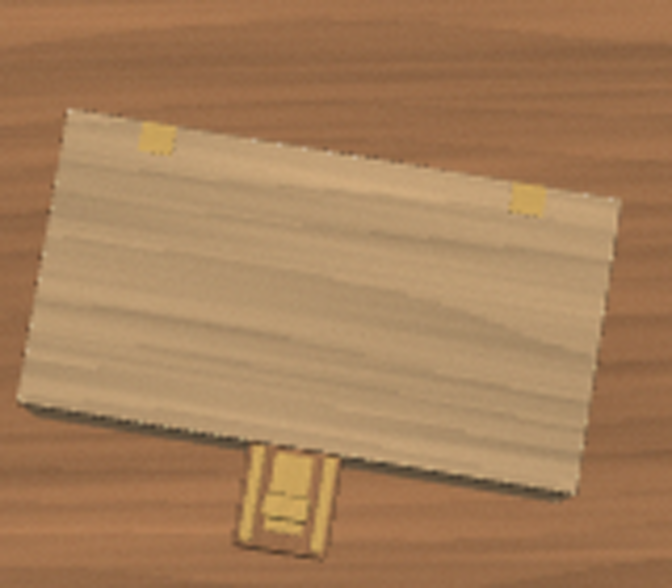

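The lid is flat, with depth readings of 78–80 mm all over its top. Now I'll push the latch.

Run:
```python
from scene import *
manip.move_straight(cf(-.165,0,.16),rate=.2); manip.move_straight(cf(-.165,0,.096),rate=.15); st("down")
a=np.radians(CASE[2]);e=np.array([np.cos(a),np.sin(a)])
for x in np.r_[-.145,-.138,np.arange(-.134,-.098,.002)]:
    manip.move_straight(cf(x,0,.096),rate=.05); s=manip.observe()
    tx=(s["tcp_pos"][:2]-CASE[:2])@e; f=s["ft_force"][:2]@e
    print("%.3f tcp %.4f f %.1f"%(x,tx,f))
    if f<-22: break
manip.dwell(.2); st()
manip.move_straight(cf(-.165,0,.096),rate=.15); manip.move_straight(cf(-.2,0,.16),rate=.2)
manip.move_straight(cf(-.25,0,.2),rate=.2)
snap("d1")
p=cv2.imread('pics/side_d1.png'); crop(p,230,180,160,120,5,'pics/d1s.png')
```

```text
down t64.2 p [0.432  0.0602 0.0964] f [0.1 0.4 0.4] w-0.002
-0.145 tcp -0.1449 f 0.4
-0.138 tcp -0.1377 f -1.0
-0.134 tcp -0.1338 f 0.3
-0.132 tcp -0.1319 f 0.5
-0.130 tcp -0.1299 f 1.0
-0.128 tcp -0.1280 f 0.4
-0.126 tcp -0.1259 f -0.8
-0.124 tcp -0.1238 f -0.6
-0.122 tcp -0.1217 f 0.0
-0.120 tcp -0.1197 f -0.6
-0.118 tcp -0.1188 f -3.6
-0.116 tcp -0.1178 f -6.7
-0.114 tcp -0.1155 f -5.9
-0.112 tcp -0.1121 f -2.4
-0.110 tcp -0.1089 f 0.6
-0.108 tcp -0.1073 f 0.3
-0.106 tcp -0.1061 f -1.7
-0.104 tcp -0.1061 f -7.6
-0.102 tcp -0.1060 f -12.3
-0.100 tcp -0.1059 f -17.3
 t69.8 p [0.4896 0.0491 0.0951] f [-16.2   3.5  13. ] w0.001Traceback (most recent call last):
  File "<stdin>", line 11, in <module>
station.Unreachable: the arm cannot follow that straight line within its joint ranges
```

The force trace shows the click (a 6.7 N peak, then release) and a firm end stop at the expected home position. Only the retreat line was refused, so I'll find out how far the arm got.

Run:
```python
from scene import *
s=st(); print(s["qpos"].round(2))
def tryl(p,r):
    try: manip.move_straight(p,rate=r); return True
    except manip.Unreachable: print("no",p); return False
ok=tryl(cf(-.13,0,.096),.1) or tryl(cf(-.12,0,.096),.1)
st(); print(manip.observe()["qpos"].round(2))
```

```text
t70.8 p [0.3985 0.068  0.1603] f [-0.1  0.1 -0.9] w0.004
[-1.28  0.28  1.2   2.29 -0.37  0.78 -1.59]
 t72.0 p [0.4657 0.0537 0.096 ] f [0.2 0.5 0.2] w-0.000
[-0.93  0.52  0.93  2.18 -0.64  0.74 -1.34]
```

The arm had already backed clear, and the extra move stopped short of the knob. I'll back out again and look.

Run:
```python
from scene import *
manip.move_straight(cf(-.2,0,.16),rate=.15)
manip.movep([.40,.30,.3],best([.40,.30,.3],30)); st()
snap("d1")
p=cv2.imread('pics/side_d1.png'); crop(p,230,180,160,120,5,'pics/d1s.png')
```

```text
t74.0 p [0.4004 0.2987 0.2988] f [ 0.4 -0.2  0.3] w0.002
```

View pics/d1s.png

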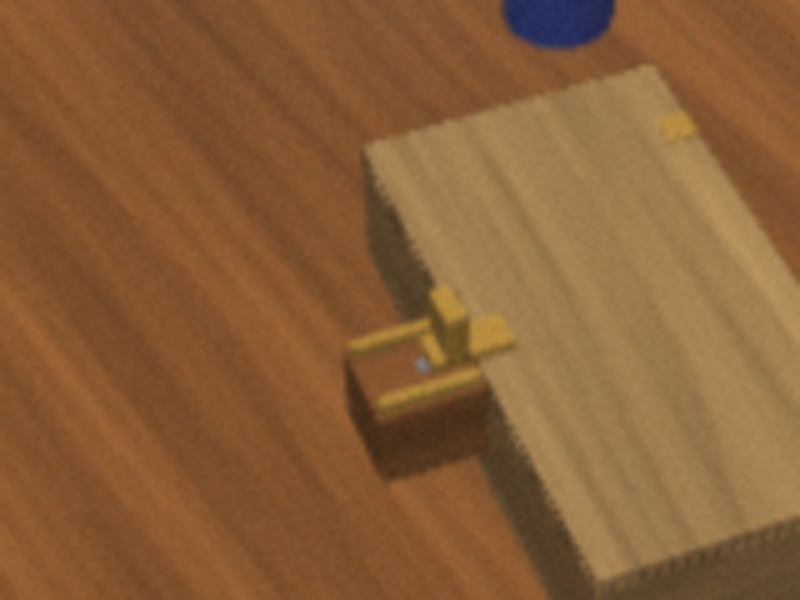

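View pics/top_d1.png

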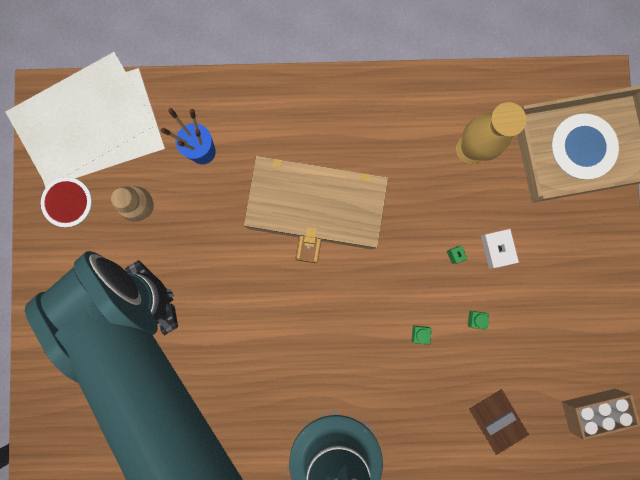

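The tongue lies over the shut lid at crop (495,333), and the sprung ball's hole is showing behind the knob. The vase, doll, cup and green look-alikes are where they were at the start. I'll check the latch travel by comparing the knob's pixels before and after, then hand in.

Run:
```python
from scene import *
# knob-top centre: before crop c9s (396,308), after d1s (445,293)
for n,(u,v) in dict(before=(396,306),after=(443,291)).items():
    a=(np.array([u,v])+.5)/5-.5+[230,180]; w=px2w("side",a[0],a[1],z=.112); a_=np.radians(CASE[2])
    print(n,(w[:2]-CASE[:2])@[np.cos(a_),np.sin(a_)])
manip.job_done(); st()
```

```text
before -0.11115069247828678
after -0.08787002806626178
the job is handed in; nothing more can be done
the job is handed in; nothing more can be done
```

The job is handed in, after about 74 s of the 210 s allowed. The charger is in the narrow bay, all four paint jars are in the wide bay, the lid is shut and the latch is home.

**Packing:** I pulled the charger straight up out of the socket and stood it upright in the narrow bay. The jars stand in a row in the wide bay. I saw no jar get knocked aside and no grip slackening.

**Lid:** It stopped firmly with its top at 78 mm under about 20 N of press. The depth picture read 78–80 mm across it.

**Latch:** The push peaked at 6.7 N, snapped on, then met a firm stop where home was expected. The last pictures show the tongue over the lid's edge. Knob pixels read by eye gave 23.3 mm of travel; home is 22 mm or more. The stop position pointed to about 25 mm. The difference is within my pixel-reading error.

**Surroundings:** The vase, doll, brush cup and green look-alikes appear unmoved.

**What went wrong:** One retreat move after latching was refused as unreachable. My next command then sent the closed fingers back towards the knob, stopping about 2 cm short of it without contact, before the final retreat.

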